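# Lock the scissor jack: pin home, R-clip through its cross hole

### The job

Lock the scissor jack under the laser: push its locking pin fully home through the clevis, then take the orange-handled R-clip from its stand and push the straight leg down through the cross hole in the pin's free end until the bow springs over the pin and the handle sits down on it. Feel your way in and push no harder than the spring needs; let go of the clip and do not disturb the bottle, the copper nozzle or the spanner.

Things in the scene. Friction and masses are not known exactly. Their poses are not given: they have to be found in the camera images.
- jack: Black scissor jack fixed to the table. Origin on the table under the middle of its lock clevis; x runs to the platform, y along the locking pin to its free drilled end. mm: base 10 thick, x -30 to 240, y -85 to 85; clevis ears 36 wide, y -26 to 26, tops z 93; platform x 90 to 240, y -85 to 85, top z 70; hand wheel at x 220, y 118 to 132.
- hole (a point): Middle of the pin's cross hole once the pin is home: on the pin axis, 75 mm up, at jack x 0, y 44 mm; jack axes. Pin: steel rod 24 mm in diameter, free end at jack y 70 when home. Hole: 7 mm wide, right across, countersunk 2 mm on its +y and -y sides only. The pin may be rolled: the hole leans up to 0.7 rad to jack +x or -x, unmeasured: its mouth lies up to 8 mm to either side on the round top.
- lock_pin (a joint): How far the locking pin is withdrawn, m: 0 = home at a hard stop, starts at 0.020 to 0.042. Pushing its head towards jack +y closes it against about 5 N of friction; it stays where left. The pin also rolls about its axis against about 0.05 N m (4 to 5 N sideways on a leg caught in the hole's mouth), so the leg can swing a leaning hole upright.
- pin_head (a point): Centre of the outer flat face of the pin's brass head (disc of 34 mm diameter, 10 mm thick), moves with the pin; push on it towards jack +y. Home: at jack y = -36 mm.
- clip: Loose R-clip, 98 mm tall, 65 to 100 g, standing leg down in its stand, shoulder on the stand's top. Origin: on the leg's axis, at the pin's middle when home. z up from leg to handle, x from leg to bow. Leg 5 mm in diameter, square-cut tip at z -42 mm. It goes on only upright, its x square to the pin (bow to either side). Home: the handle's flat underside (z 12) rests on the pin.
- clip_bow (a joint): Spring of the bow, the clip's wavy 5 mm wire, rad: 0 relaxed, about 0.16 as its waist (clip z -13 mm) rides over the pin's side, about 0 once over. Its flared tip (clip x 15, z -26) meets the pin about 30 mm above home; pushing over takes 4 to 12 N, most at 15 to 27 mm above home; below about 12 mm the bow pulls the clip down, until the underside stops hard on the pin.
- stand: Aluminium clip stand fixed to the table: two cheeks 32 mm long (x), 10 mm thick, 60 mm high, 12 mm apart (y), open at both ends, on a foot plate 90 x 70 mm; the clip hangs between them by its handle, low blocks keep its leg's tip. Origin on the table under the clip's straight leg; axes as the clip's in it.
- bottle: Bystander: white lens-cleaner bottle, 52 mm in diameter, 130 mm tall, origin under its base.
- nozzle: Bystander: copper laser nozzle standing on the table, 44 mm in diameter, 44 mm tall, origin under its base.
- spanner: Bystander: steel spanner 160 mm long, lying on the table, origin in its middle.
- clip_handle (a point): Middle of the clip's orange handle, a block 24 mm (clip x) by 18 mm (clip y) by 44 mm tall; at clip x 4, y 0, z 34 mm, axes as the clip's. Its underside is 22 mm below this point.
Mind the look-alikes: they are no part of the job. Of the things shaped like the clip, the bare steel one is meant.

How it is judged:
By the outcome, as a careful person would: the job done as asked, in the order asked, and still so for the second after the job is handed in, with the robot touching nothing.
It also fails if it takes over 72 s, if anything falls off the work surface, if the arm or the gripper's body presses on something with over 40 N, if the wrist force passes 120 N, or if a joint passes its speed limit or range.

### The arm

A 6-joint arm with a two-finger parallel gripper is mounted at the origin on the work surface. World frame = base frame: x ahead of the robot, y to its left, z up, the work surface at z = 0. Lengths are in m, angles in degrees, forces in N, time in s.
With the tool pointing down it reaches from about 0.3 to 0.75 m from the base axis. Payload 8.5 kg.
Tool frame: the origin (TCP) lies on the centre line of the jaws, within the pads' length; the fingertips stand 14 mm ahead of it and the grasp point (between the pads) lies 5 mm behind it; z points along the fingers, y is the line along which they close (so a half turn about z gives the same grasp; the last joint's range is limited). The gripper opens to 85 mm and grips with 20 to 120 N. Pads are 22 mm wide; open, the fingers measure 114 mm over their backs; the gripper's body (76 mm by 85 mm) begins 54 mm behind the grasp point. The pads swing forward as they close: fully open they stand 13 mm farther back than shut.
Start: joints at [-89.169, 21.807, 74.336, -0, 83.858, -12.336], TCP at [0.125, -0.536, 0.224] pointing down, gripper open.
Joint ranges: [-178.18, 178.18], [-50.72, 133.34], [12.68, 142.11], [-81.47, 261.47], [9.98, 163.14], [-165.26, 165.26]. Speed limits (degrees/s): [136.94, 136.94, 180, 180, 180, 180].

### API

Orientations are given as a 3x3 rotation matrix whose columns are the frame's x, y, z axes.
In Python, from plant import status, vision, close_job gives the robot as it stands. The module is installed in compiled form; this text tells all that it offers.
- The arm moves only by the tool send_rows, never from a script. Its argument "rows" is one flat list of numbers, 4 for each row, row after row: the shift along the tool's x, y, z in m, then the turn about the tool's z in rad. In form: [dx, dy, dz, turn, dx, dy, dz, turn, ...]. A call has 1 to 10 rows; each row is the pose to reach, as a shift and turn from the pose commanded when the call began, along the tool's axes at that moment; what a row does not reach only later rows make up. A row lasts 1/12 s, in which the tool goes at most 41.7 mm and 7.16 degrees, less where a joint would pass 70% of its speed; a pose out of reach is approached as far as the arm can. A call with a gripper value outside its range is refused whole. "gripper" is the finger opening in m, from 0 to 0.0854, set as the call begins (left out, the last holds). The fingers move at their own pace and stop on an object; "squeeze" is the grip in N (left out, the last holds). Time passes only in rows, so rows that repeat a pose let the fingers close. It gives the time, the measured TCP pose, the force, the opening and the grip force at its end, in the units of the state.
- status.sense(): the state, without advancing time (a new reading comes with each control period).
- vision.grab_frame(name): name is "scene" or "top" or "wrist"; returns a dict with "color" (400x640x3 uint8, red, green, blue), "z_map" (400x640 float32, m along the optical axis (not along the pixel's ray), 0 where there is no reading), "fx", "fy", "cx", "cy" (pixels), "R" (3x3) and "t" (3): a world point X has camera coordinates R X + t. Camera axes: x right, y down, z forward; pixel columns grow to the right and rows downward; lengths in m; the calibration is good to about 2 mm. A picture is of the moment at which its call begins.
- close_job(): hands the job in; it is judged then, once.
The state is a dict: "time_s": time; "q": joint angles; "joint_vel": joint speeds; "joint_torque": joint torques, N m; "ee_pos": TCP position; "orientation": TCP orientation; "force": force on the tool from outside, world axes, zero at the start; "ft_torque": the same for the moment, N m; "grip_width": finger opening in m; "finger_force": force on a finger pad.
Only numpy, scipy, OpenCV 4.12 (cv2) and the standard library are available. Lean on these libraries where they do the work, as an engineer would, in place of code of your own. Each camera call takes 0.05 s, during which the arm holds its last target. There are 200 camera calls.

## Working session

There is one attempt and no reset: what is moved stays moved. The work goes in short steps, Python scripts to look and compute and a tool call to move; the robot and the scene stay as the last step left them, time stands still between calls to the robot, and variables do not carry over. Pictures are saved under pics/ and viewed, at most 10 in all, crops included, and the job is handed in when it is done.

Besides the shell and the picture viewer there is one more tool, called after "Request:" as name(argument=value, ...) on one line, values as JSON. send_rows: Moves the arm, as the interface text tells. Its arguments: {"type":"object","properties":{"rows":{"type":"array","items":{"type":"number"}},"gripper":{"type":"number"},"squeeze":{"type":"number"}},"required":["rows"]}

```bash
mkdir -p pics; cat > h.py <<'E'
import numpy as np, cv2
from plant import status, vision
def grab(n):
    f=vision.grab_frame(n); np.savez(f'/tmp/{n}.npz',**f); return f
def load(n): return dict(np.load(f'/tmp/{n}.npz'))
def px2w(f,u,v,z=None):
    R,t=f['R'],f['t']; C=-R.T@t
    if z is None:
        d=f['z_map'][int(round(v)),int(round(u))]; return R.T@(np.array([(u-f['cx'])/f['fx'],(v-f['cy'])/f['fy'],1])*d-t)
    r=R.T@np.array([(u-f['cx'])/f['fx'],(v-f['cy'])/f['fy'],1]); return C+r*(z-C[2])/r[2]
def w2px(f,X):
    c=f['R']@np.asarray(X)+f['t']; return np.array([f['fx']*c[0]/c[2]+f['cx'],f['fy']*c[1]/c[2]+f['cy']])
def save(n,img): cv2.imwrite(f'pics/{n}.png',cv2.cvtColor(img,cv2.COLOR_RGB2BGR))
E
python3 - <<'E'
from h import *
for n in('scene','top'):
    f=grab(n); save(n,f['color']); print(n,-f['R'].T@f['t'],f['R'][2],f['fx'])
s=status.sense();print(s['time_s'],s['ee_pos'],s['orientation'],s['force'],s['grip_width'])
E
```

```text
scene [ 1.23415778 -0.20502966  0.82550418] [-0.67579177  0.17512724 -0.71598599] 431.57919022781454
top [ 0.39478807 -0.05103638  1.07451974] [ 0.16488783  0.01010814 -0.98626053] 370.12323596576846
0.1 [ 0.12526588 -0.5352632   0.2233885 ] [[ 9.73727345e-01  2.27717055e-01 -1.92245746e-05]
 [ 2.27716892e-01 -9.73726540e-01  1.28127101e-03]
 [ 2.73047782e-04 -1.25198638e-03 -9.99999179e-01]] [-0.0499048   0.04939785 -0.52320594] 0.08551221133832582
```

View pics/scene.png

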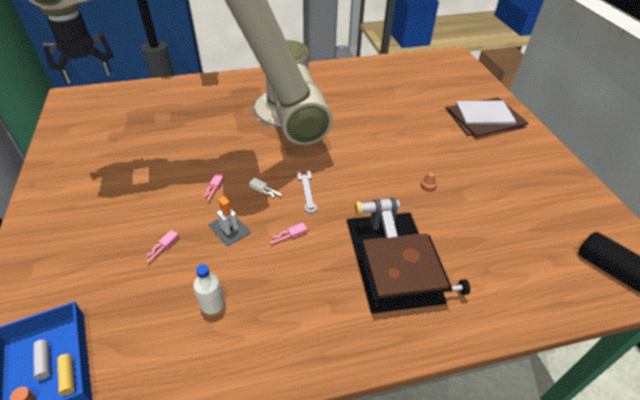

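View pics/top.png

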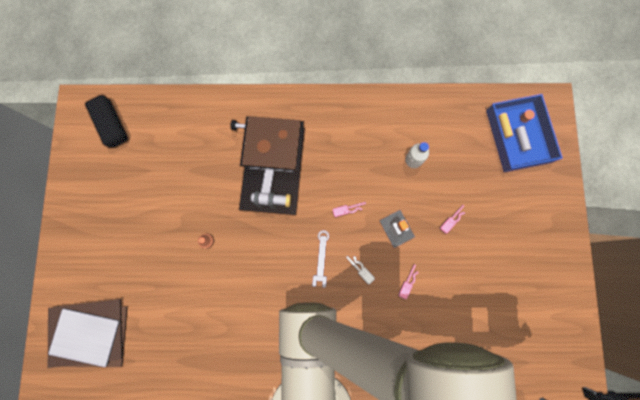

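The scene picture shows the orange-handled clip standing in its grey stand at (225,205). The pink ones at (213,187), (162,245) and (289,234) and the grey-handled one at (265,187) are look-alikes, all lying loose. The jack is at (400,250), with its brass head at (358,208). In the top picture the stand is at (398,228), the brass head at (289,200) and the pin's free end at (252,200). The clip to take is the orange one in the stand; next I measure it and confirm with a crop.

```bash
python3 - <<'E'
from h import *
f=load('top'); g=load('scene')
def cloud(f):
    v,u=np.mgrid[:400,:640]; d=f['z_map']; P=np.stack([(u-f['cx'])/f['fx']*d,(v-f['cy'])/f['fy']*d,d],-1)
    return (P-f['t'])@f['R']
for n,F in(('top',f),('scene',g)):
    W=cloud(F); hsv=cv2.cvtColor(F['color'],cv2.COLOR_RGB2HSV); H,S,V=hsv[...,0],hsv[...,1],hsv[...,2]
    box={'top':(230,115,305,216),'scene':(345,195,450,312)}[n]
    ro=np.zeros(H.shape,bool); ro[box[1]:box[3],box[0]:box[2]]=1
    # base: black
    bl=ro&(V<45)&(W[...,2]<.03)
    pts=W[bl]; 
    c=np.argwhere(bl)[:,::-1]
    xy=np.array([px2w(F,u,v,.01)[:2] for u,v in c],np.float32)
    r=cv2.minAreaRect(xy); print(n,'base',r, cv2.boxPoints(r).round(4).tolist())
    ye=ro&(H>18)&(H<32)&(S>110)&(V>120); p=np.argwhere(ye)[:,::-1]
    print('brass',len(p),p.mean(0),p.min(0),p.max(0),W[ye].mean(0),px2w(F,*p.mean(0),.075))
    b2={'top':(380,205,420,245),'scene':(205,190,250,245)}[n]
    ro2=np.zeros(H.shape,bool); ro2[b2[1]:b2[3],b2[0]:b2[2]]=1
    og=ro2&(H>3)&(H<20)&(S>190)&(V>150);p=np.argwhere(og)[:,::-1]
    print('orange',len(p),p.mean(0),p.min(0),p.max(0),np.median(W[og],0),W[og][:,2].max())
    ft=ro2&(S<70)&(V<120)&(W[...,2]<.03); p=np.argwhere(ft)[:,::-1]
    xy=np.array([px2w(F,u,v,.008)[:2] for u,v in p],np.float32); print('foot',len(p),cv2.minAreaRect(xy), np.median(W[ft],0))
    top=ro&(W[...,2]>.06)
    print('hist',n,np.histogram(W[ro][:,2],bins=np.arange(-.01,.12,.01)))
    crops={'top':(225,105,425,255),'scene':(200,180,410,260)}[n]
    im=F['color'][crops[1]:crops[3],crops[0]:crops[2]]
    save(n+'_c',cv2.resize(im,None,fx=3.8,fy=3.8,interpolation=cv2.INTER_CUBIC))
    print(H[200:202,285:292] if n=='top' else '',S[200,285:292] if n=='top' else '')
E
```

```text
top base ((0.6178051829338074, 0.1294095814228058), (0.14958590269088745, 0.12034863233566284), 87.13141632080078) [[0.5540000200271606, 0.05770000070333481], [0.6741999983787537, 0.05169999971985817], [0.6815999746322632, 0.20110000669956207], [0.5613999962806702, 0.2071000039577484]]
brass 48 [287.97916667 199.9375    ] [286 194] [290 206] [0.56992505 0.06377662 0.0803807 ] [0.57075909 0.06439285 0.075     ]<stdin>:21: RuntimeWarning: Mean of empty slice.
  ret = um.true_divide(
Traceback (most recent call last):
ValueError: zero-size array to reduction operation minimum which has no identity
```

```bash
cat > m.py <<'E'
from h import *
f=load('top'); g=load('scene')
def cloud(f):
    v,u=np.mgrid[:400,:640]; d=f['z_map']; P=np.stack([(u-f['cx'])/f['fx']*d,(v-f['cy'])/f['fy']*d,d],-1)
    return (P-f['t'])@f['R']
for n,F in(('top',f),('scene',g)):
    W=cloud(F); hsv=cv2.cvtColor(F['color'],cv2.COLOR_RGB2HSV).astype(int); H,S,V=hsv[...,0],hsv[...,1],hsv[...,2]
    box={'top':(236,115,306,218),'scene':(345,195,450,312)}[n]
    ro=np.zeros(H.shape,bool); ro[box[1]:box[3],box[0]:box[2]]=1
    bl=(ro&(V<70)&(W[...,2]<.03)).astype(np.uint8)
    c=np.argwhere(bl)[:,::-1]
    r=cv2.minAreaRect(np.array([px2w(F,u,v,.01)[:2] for u,v in c],np.float32)); print(n,'base',len(c),r, cv2.boxPoints(r).round(4).tolist())
    pl=ro&(abs(W[...,2]-.07)<.012)&(W[...,0]>.62)
    r=cv2.minAreaRect(np.float32(W[pl][:,:2])); print('platform',pl.sum(),np.median(W[pl][:,2]),r,cv2.boxPoints(r).round(4).tolist())
    ye=ro&(H>18)&(H<32)&(S>110)&(V>120); p=np.argwhere(ye)[:,::-1]
    print('brass',len(p),p.mean(0),p.min(0),p.max(0),W[ye].mean(0),px2w(F,*p.mean(0),.075))
    b2={'top':(375,200,425,250),'scene':(200,185,255,245)}[n]
    ro2=np.zeros(H.shape,bool); ro2[b2[1]:b2[3],b2[0]:b2[2]]=1
    og=ro2&(H>3)&(H<20)&(S>190)&(W[...,2]>.055);p=np.argwhere(og)[:,::-1]
    if len(p): print('orange',len(p),p.mean(0),p.min(0),p.max(0),np.median(W[og],0),W[og].max(0),W[og].min(0))
    ft=ro2&(S<90)&(V<140)&(W[...,2]<.03); p=np.argwhere(ft)[:,::-1]
    r=cv2.minAreaRect(np.array([px2w(F,u,v,.008)[:2] for u,v in p],np.float32)); print('foot',len(p),r,cv2.boxPoints(r).round(3).tolist(), np.median(W[ft],0))
    crops={'top':(225,105,425,255),'scene':(200,180,410,260)}[n]
    im=F['color'][crops[1]:crops[3],crops[0]:crops[2]]
    save(n+'_c',cv2.resize(im,None,fx=3.8,fy=3.8,interpolation=cv2.INTER_CUBIC))
E
python3 m.py
```

```text
top base 1478 ((0.674525797367096, 0.12175077199935913), (0.16261924803256989, 0.2519494295120239), 85.24372100830078) [[0.5422000288963318, 0.05119999870657921], [0.7932999730110168, 0.030300000682473183], [0.8068000078201294, 0.1923000067472458], [0.5557000041007996, 0.21320000290870667]]
platform 2997 0.06965595068222354 ((0.7161654233932495, 0.11783868819475174), (0.17024388909339905, 0.19338050484657288), 85.07887268066406) [[0.612500011920929, 0.04129999876022339], [0.8051999807357788, 0.024700000882148743], [0.8198000192642212, 0.19439999759197235], [0.6270999908447266, 0.21089999377727509]]
brass 48 [287.97916667 199.9375    ] [286 194] [290 206] [0.56992505 0.06377662 0.0803807 ] [0.57075909 0.06439285 0.075     ]
foot 517 ((0.49797382950782776, -0.2426535189151764), (0.08788811415433884, 0.06918591260910034), 26.52895164489746) [[0.4429999887943268, -0.23100000619888306], [0.4740000069141388, -0.2930000126361847], [0.5529999732971191, -0.2540000081062317], [0.5220000147819519, -0.19200000166893005]] [ 0.49183087 -0.23689062  0.00392933]
scene base 2258 ((0.6833165884017944,
[... 491 characters left out ...]
40054321, 0.19550000131130219], [0.6276000142097473, 0.2125999927520752]]
brass 64 [358.125    207.796875] [355 201] [361 214] [0.5767885  0.063319   0.08304591] [0.56967119 0.06623699 0.075     ]
orange 94 [224.78723404 205.59574468] [219 197] [229 214] [ 0.51084165 -0.24200142  0.09345608] [ 1.23415778 -0.20502966  0.82550418] [ 0.49081091 -0.25354351  0.06729429]
foot 585 ((0.474046528339386, -0.20560012757778168), (0.10000301897525787, 0.18372324109077454), 40.97285079956055) [[0.37599998712539673, -0.16899999976158142], [0.4970000088214874, -0.30799999833106995], [0.5720000267028809, -0.24199999868869781], [0.4519999921321869, -0.10300000011920929]] [ 0.51473952 -0.24242182  0.00368933]
```

View pics/top_c.png

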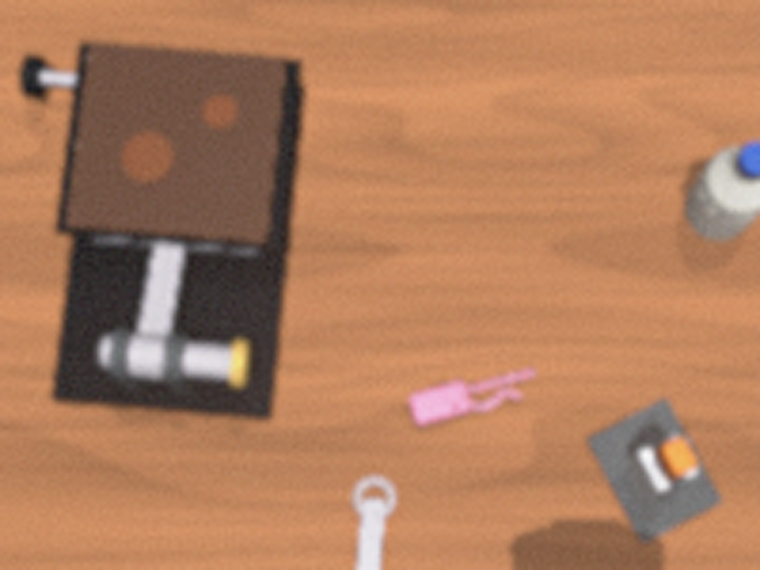

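View pics/scene_c.png

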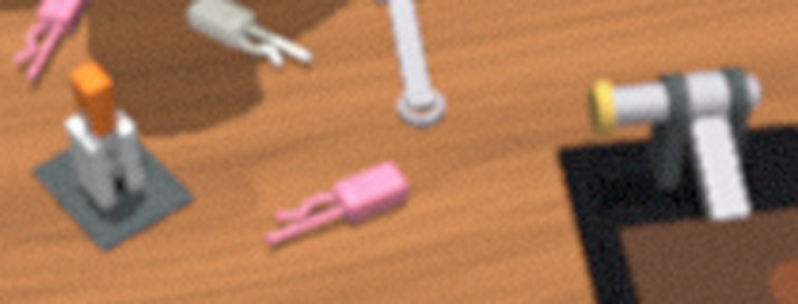

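The crops confirm it: the orange handle with steel wire stands in the grey stand (top crop (680,457), scene crop (93,90)). All the others are pink or grey and lie loose. The base fits give the jack origin at about (0.5787, 0.1299) with its x at -5.0°, the pin drawn out about 34 mm, and the stand at about (0.498, -0.243) with its long axis at 26.5°. I'll go to the pin head first.

```bash
cat >> h.py <<'E'
JO=np.array([.5787,.1299]); a=np.radians(-5.0); EX=np.array([np.cos(a),np.sin(a)]); EY=np.array([-EX[1],EX[0]])
def J(x,y): return JO+x*EX+y*EY
def go(p,yaw=None,s=None):
    s=s or status.sense(); R=np.array(s['orientation']); d=R.T@(np.array(p)-s['ee_pos'])
    y0=np.degrees(np.arctan2(R[1,0],R[0,0])); t=0 if yaw is None else -np.radians((yaw-y0+180)%360-180)
    print('shift',d.round(4),'turn',round(t,4),'| t',s['time_s'],'pos',np.round(s['ee_pos'],4),'yaw',round(y0,2),'F',np.round(s['force'],1),'w',round(s['grip_width'],4))
E
python3 -c "
from h import *
go([*J(0,-.100),.2],85)"
```

```text
shift [ 0.5618 -0.4494  0.0241] turn -1.2538 | t 0.1 pos [ 0.1253 -0.5353  0.2234] yaw 13.16 F [-0.   0.  -0.5] w 0.0855
```

Request:
send_rows(rows=[0.562,-0.449,0.024,-1.254,0.562,-0.449,0.024,-1.254,0.562,-0.449,0.024,-1.254,0.562,-0.449,0.024,-1.254,0.562,-0.449,0.024,-1.254,0.562,-0.449,0.024,-1.254,0.562,-0.449,0.024,-1.254,0.562,-0.449,0.024,-1.254,0.562,-0.449,0.024,-1.254,0.562,-0.449,0.024,-1.254], gripper=0, squeeze=60)

```text
time_s: 0.93
ee_pos: [0.3836, -0.2063, 0.2099]
orientation: [[0.085, 0.996, -0.0], [0.996, -0.085, 0.0], [0.0, -0.0, -1.0]]
force: [-0.1, -1.5, 0.4]
grip_width: -0.0003
finger_force: 0.0
```

```bash
python3 -c "
from h import *
go([*J(0,-.100),.2],85)"
```

```text
shift [0.2516 0.1656 0.0099] turn 0.0022 | t 0.9333 pos [ 0.3836 -0.2063  0.2099] yaw 85.13 F [-0.1 -1.5  0.4] w -0.0003
```

Request:
send_rows(rows=[0.25,0.165,0.01,0.002,0.25,0.165,0.01,0.002,0.25,0.165,0.01,0.002,0.25,0.165,0.01,0.002,0.25,0.165,0.01,0.002,0.25,0.165,0.01,0.002,0.25,0.165,0.01,0.002,0.25,0.165,0.01,0.002,0.25,0.165,0.01,0.002,0.25,0.165,0.01,0.002])

```text
time_s: 1.77
ee_pos: [0.5694, 0.0255, 0.1995]
orientation: [[0.092, 0.996, -0.001], [0.996, -0.092, -0.0], [-0.0, -0.001, -1.0]]
force: [0.4, -1.3, 0.2]
grip_width: 0.0
finger_force: 0.0
```

```bash
python3 -c "
from h import *
go([*J(0,-.100),.077],85)
f=grab('wrist'); save('w1',f['color'])
print(-f['R'].T@f['t'],f['R'][2])
for y in(-.036,-.07,.07,0): print(y,w2px(f,[*J(0,y),.075]))"
```

```text
shift [0.0049 0.0003 0.1225] turn -0.005 | t 1.7667 pos [0.5694 0.0255 0.1995] yaw 84.71 F [ 0.4 -1.3  0.2] w 0.0
[0.57684967 0.10367089 0.34976942] [-0.0301283  -0.30643175 -0.95141572]
-0.036 [321.30387713 107.47198416]
-0.07 [321.5080868  148.90186751]
0.07 [320.54882018 -45.71332155]
0 [321.06925949  59.87295973]
```

View pics/w1.png

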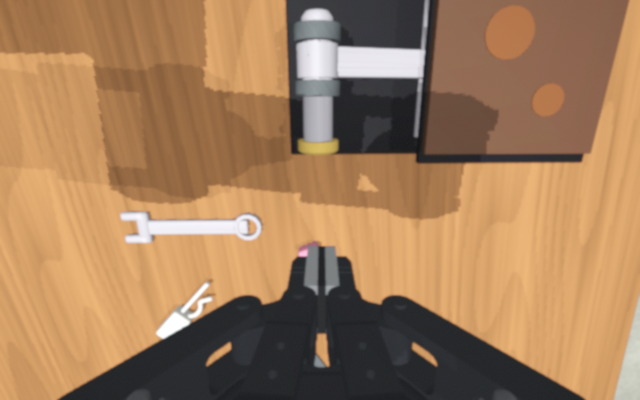

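The wrist picture shows the brass head at (318,146), the pin running up through the ears at (317,30) and (317,88), and its rounded free end at (317,14). The fingertips are clear of everything. The pin sits about 3 px left of my prediction, so I'll measure it.

```bash
python3 - <<'E'
from h import *
f=load('wrist'); hsv=cv2.cvtColor(f['color'],cv2.COLOR_RGB2HSV).astype(int); H,S,V=[hsv[...,i] for i in range(3)]
def jk(X): d=X[:2]-JO; return np.round([d@EX*1e3,d@EY*1e3],1)
m=np.zeros(H.shape,bool); m[130:160,285:350]=1; ye=m&(H>18)&(H<32)&(S>120)&(V>100); p=np.argwhere(ye)[:,::-1]
print(p.min(0),p.max(0)); u=(p[:,0].min()+p[:,0].max())/2
print('head',jk(px2w(f,u,p[:,1].max(),.075)), jk(px2w(f,u,p[:,1].min(),.075+.017)))
for r in (112,120,128,40+20,30,88):
    row=V[r]; c=np.where((row[285:350]>(60 if r in(30,88) else 110)))[0]+285
    print(r,c.min(),c.max(),jk(px2w(f,(c.min()+c.max())/2,r,.075)))
# base left edge and near edge
row=V[120,270:300]; print('left edge',row)
print(jk(px2w(f,292,120,.01)), jk(px2w(f,415,154,.01)),V[145:160,400])
Z=f['z_map']; print([px2w(f,318,r)[2].round(4) for r in(12,30,60,88,120,147)])
E
```

```text
[298 138] [338 154]
head [ -3.  -74.4] [ -2.7 -58.6]
112 285 331 [-11.  -39.5]
120 285 331 [-11.1 -45.9]
128 285 331 [-11.2 -52.5]
60 285 349 [-3.2 -0.1]
30 285 349 [-3.  21.1]
88 285 339 [ -7.4 -20.9]
left edge [156 156 157 157 157 157 157 156 156 155 156 157 154 150 146 147 149 150
 143 122  80  41  33  34  35  35  33  35  33  34]
[-30.2 -50.5] [ 98.9 -86.2] [ 32  32  29  30  34  35  36  58 103 141 158 162 163 162 162]
[np.float64(0.0864), np.float64(0.0938), np.float64(0.0915), np.float64(0.093), np.float64(0.0877), np.float64(0.0912)]
```

```bash
sed -i 's/^JO=np.array(\[.5787,.1299\])/JO=np.array([.5767,.1301])/' h.py; python3 -c "
from h import *
go([*J(0,-.094),.077],85); go([*J(0,-.054),.077],85)"
```

```text
shift [ 0.0116 -0.0017  0.1228] turn -0.0063 | t 1.8167 pos [0.5692 0.0248 0.1998] yaw 84.64 F [-0.5 -0.3 -0.6] w -0.0001
shift [ 0.0516 -0.0019  0.1228] turn -0.0063 | t 1.8167 pos [0.5692 0.0248 0.1998] yaw 84.64 F [-0.5 -0.3 -0.6] w -0.0001
```

Request:
send_rows(rows=[0.008,-0.002,0.04,-0.006,0.008,-0.002,0.08,-0.006,0.008,-0.002,0.11,-0.006,0.008,-0.002,0.123,-0.006,0.008,-0.002,0.123,-0.006,0.008,-0.002,0.123,-0.006])

```text
time_s: 2.32
ee_pos: [0.5683, 0.0325, 0.0775]
orientation: [[0.089, 0.996, -0.0], [0.996, -0.089, -0.0], [-0.0, -0.0, -1.0]]
force: [-0.2, -0.4, 0.5]
grip_width: 0.0001
finger_force: 0.0
```

```bash
python3 -c "
from h import *
go([*J(0,-.054),.077],85)"
```

```text
shift [ 0.0439 -0.0002  0.0005] turn -0.0015 | t 2.3167 pos [0.5683 0.0325 0.0775] yaw 84.91 F [-0.2 -0.4  0.5] w 0.0001
```

Request:
send_rows(rows=[0.006,0,0,0,0.011,0,0,0,0.016,0,0,0,0.02,0,0,0,0.024,0,0,0,0.028,0,0,0,0.032,0,0,0,0.036,0,0,0,0.04,0,0,0,0.042,0,0,0])

```text
time_s: 3.15
ee_pos: [0.5729, 0.0758, 0.0779]
orientation: [[0.086, 0.996, 0.002], [0.996, -0.086, -0.001], [-0.001, 0.002, -1.0]]
force: [0.9, -5.2, 3.9]
grip_width: 0.0001
finger_force: 2.6
```

Request:
send_rows(rows=[0.001,0,0,0,0.002,0,0,0,0.003,0,0,0,0.003,0,0,0])

```text
time_s: 3.48
ee_pos: [0.5728, 0.0786, 0.0774]
orientation: [[0.087, 0.996, 0.001], [0.996, -0.087, -0.0], [-0.0, 0.001, -1.0]]
force: [-0.3, -5.1, 3.2]
grip_width: -0.0001
finger_force: 2.1
```

```bash
python3 -c "
from h import *
go([*J(0,-.047),.077],85)"
```

```text
shift [ 0.0047 -0.0006  0.0004] turn 0.0003 | t 3.4833 pos [0.5728 0.0786 0.0774] yaw 85.02 F [-0.3 -5.1  3.2] w -0.0001
```

Pushing against about 5 N of friction; now creep to the stop.

Request:
send_rows(rows=[0.001,0,0,0,0.002,0,0,0,0.003,0,0,0,0.003,0,0,0])

```text
time_s: 3.82
ee_pos: [0.573, 0.0815, 0.0773]
orientation: [[0.087, 0.996, 0.001], [0.996, -0.087, -0.0], [-0.0, 0.001, -1.0]]
force: [0.9, -4.5, 3.3]
grip_width: 0.0001
finger_force: 2.2
```

Request:
send_rows(rows=[0.0005,0,0,0,0.001,0,0,0,0.001,0,0,0])

```text
time_s: 4.07
ee_pos: [0.5731, 0.0825, 0.0772]
orientation: [[0.087, 0.996, 0.0], [0.996, -0.087, -0.0], [-0.0, 0.0, -1.0]]
force: [0.9, -5.0, 3.3]
grip_width: -0.0002
finger_force: 2.3
```

Request:
send_rows(rows=[0.0005,0,0,0,0.001,0,0,0,0.001,0,0,0])

```text
time_s: 4.32
ee_pos: [0.5731, 0.083, 0.0772]
orientation: [[0.087, 0.996, 0.0], [0.996, -0.087, -0.001], [-0.001, 0.0, -1.0]]
force: [0.2, -6.2, 3.7]
grip_width: 0.0002
finger_force: 3.6
```

Request:
send_rows(rows=[0.0005,0,0,0,0.001,0,0,0,0.001,0,0,0])

```text
time_s: 4.57
ee_pos: [0.5732, 0.0832, 0.0772]
orientation: [[0.087, 0.996, -0.0], [0.996, -0.087, -0.003], [-0.003, 0.0, -1.0]]
force: [-0.7, -11.0, 4.4]
grip_width: 0.0002
finger_force: 5.9
```

Request:
send_rows(rows=[0.001,0,0,0,0.001,0,0,0])

```text
time_s: 4.73
ee_pos: [0.5732, 0.0833, 0.0772]
orientation: [[0.087, 0.996, -0.0], [0.996, -0.087, -0.004], [-0.004, 0.0, -1.0]]
force: [-1.5, -15.2, 4.1]
grip_width: 0.0003
finger_force: 8.2
```

Request:
send_rows(rows=[-0.02,0,0,0,-0.03,0,-0.03,0,-0.03,0,-0.07,0,-0.03,0,-0.11,0,-0.03,0,-0.14,0,-0.03,0,-0.14,0])

```text
time_s: 5.23
ee_pos: [0.5724, 0.0564, 0.2231]
orientation: [[0.086, 0.996, 0.01], [0.996, -0.086, 0.001], [0.001, 0.01, -1.0]]
force: [-0.2, -0.4, -0.0]
grip_width: -0.0
finger_force: 0.0
```

```bash
python3 -c "
from h import *
s=status.sense()
go([.435,-.20,.24],116.5)"
```

```text
shift [-0.2672 -0.1145 -0.0184] turn -0.5489 | t 5.2333 pos [0.5724 0.0564 0.2231] yaw 85.05 F [-0.2 -0.4 -0. ] w -0.0
```

```bash
python3 -c "
from h import *
go([.535,-.315,.23],116.5)"
```

```text
shift [-0.3732 -0.0051 -0.0075] turn -0.5489 | t 5.2333 pos [0.5724 0.0564 0.2231] yaw 85.05 F [-0.2 -0.4 -0. ] w -0.0
```

Request:
send_rows(rows=[-0.373,-0.005,-0.0075,-0.549,-0.373,-0.005,-0.0075,-0.549,-0.373,-0.005,-0.0075,-0.549,-0.373,-0.005,-0.0075,-0.549,-0.373,-0.005,-0.0075,-0.549,-0.373,-0.005,-0.0075,-0.549,-0.373,-0.005,-0.0075,-0.549,-0.373,-0.005,-0.0075,-0.549,-0.373,-0.005,-0.0075,-0.549,-0.373,-0.005,-0.0075,-0.549])

```text
time_s: 6.07
ee_pos: [0.532, -0.32, 0.2228]
orientation: [[-0.442, 0.897, -0.001], [0.897, 0.442, 0.001], [0.002, -0.0, -1.0]]
force: [-0.4, -0.8, 0.2]
grip_width: -0.0001
finger_force: 0.0
```

Request:
send_rows(rows=[0,0,0,0,0,0,0,0,0,0,0,0], gripper=0.06)

```text
time_s: 6.32
ee_pos: [0.5335, -0.3136, 0.2241]
orientation: [[-0.447, 0.894, -0.0], [0.894, 0.447, 0.002], [0.002, 0.0, -1.0]]
force: [-0.0, 0.9, 0.8]
grip_width: 0.0358
finger_force: 0.0
```

```bash
python3 -c "
from h import *
go([.535,-.315,.23],116.5)
f=grab('wrist'); save('w2',f['color'])
print(w2px(f,[.498,-.243,.104]),w2px(f,[.498,-.243,.06]))
"
```

```text
shift [-0.0019  0.0007 -0.0059] turn 0.001 | t 6.3167 pos [ 0.5335 -0.3136  0.2241] yaw 116.56 F [-0.   0.9  0.8] w 0.0358
[321.29118153  94.83080183] [321.27892546  94.96374752]
```

View pics/w2.png

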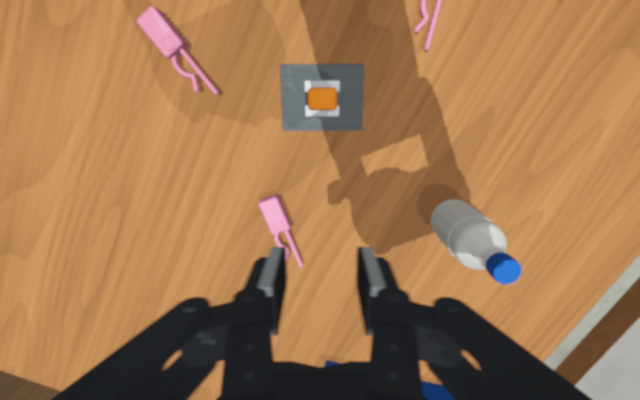

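The wrist picture shows the stand foot at columns 280–363 and rows 64–130, square to the tool, with the orange handle at (322,98). The bottle is at (475,240), clear. I'll measure the handle and enlarge to see the bow.

```bash
python3 - <<'E'
from h import *
f=load('wrist'); hsv=cv2.cvtColor(f['color'],cv2.COLOR_RGB2HSV).astype(int); H,S,V=[hsv[...,i] for i in range(3)]
m=np.zeros(H.shape,bool); m[70:125,290:355]=1; og=m&(H<20)&(S>150)&(V>120); p=np.argwhere(og)[:,::-1].astype(np.float32)
r=cv2.minAreaRect(p); print(len(p),p.mean(0),p.min(0),p.max(0),r, px2w(f,*p.mean(0),.104), px2w(f,*p.mean(0))[2])
n=np.zeros(H.shape,bool); n[55:140,270:375]=1; ft=n&(S<80)&(V<130); q=np.argwhere(ft)[:,::-1].astype(np.float32); q=cv2.minAreaRect(q);print('foot',q,px2w(f,*q[0],.008))
w=n&(S<60)&(V>150); q=np.argwhere(w)[:,::-1];print('cheeks',q.min(0),q.max(0),px2w(f,*((q.min(0)+q.max(0))/2),.06))
c=f['color'][60:135,270:370]; save('w2c',cv2.resize(c,None,fx=7.5,fy=7.5,interpolation=cv2.INTER_CUBIC))
go([*px2w(f,*p.mean(0),.104)[:2],.083],116.5)
E
```

```text
595 [321.8605   98.29748] [307.  88.] [336. 109.] ((321.5, 98.5), (21.0, 29.0), 90.0) [ 0.49958819 -0.24515849  0.104     ] 0.10532781725016493
foot ((322.0, 97.0), (66.0, 82.0), 90.0) [ 0.49959444 -0.24441688  0.008     ]
cheeks [296  80] [339 130] [ 0.49883103 -0.25258274  0.06      ]
shift [7.620e-02 1.000e-04 1.415e-01] turn 0.0015 | t 6.3667 pos [ 0.5336 -0.3135  0.2244] yaw 116.58 F [0.3 0.3 0.8] w 0.0431
```

View pics/w2c.png

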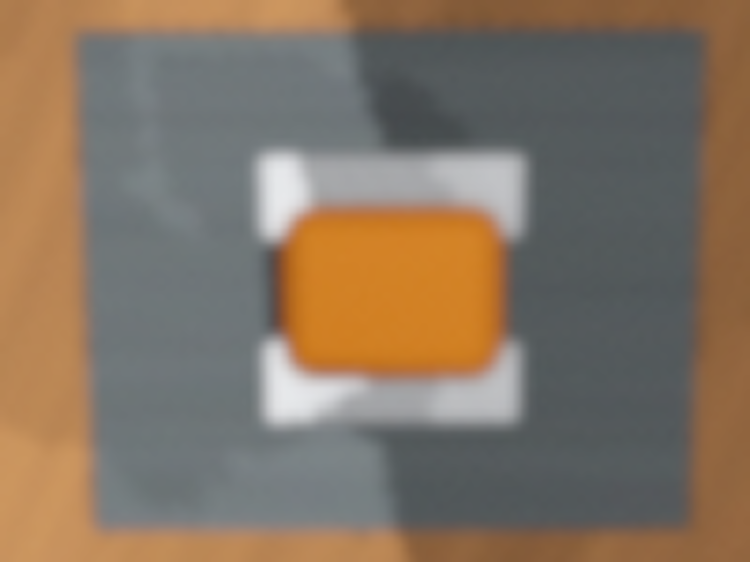

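The crop shows the handle square to the stand between the cheeks. The bow is hidden beneath it, so I'll find its side once the clip is lifted. Now the grasp, closing along clip x.

Request:
send_rows(rows=[0.04,0,0.0,0.0015,0.0765,0,0.03,0.0015,0.0765,0,0.07,0.0015,0.0765,0,0.08,0.0015,0.0765,0,0.08,0.0015,0.0765,0,0.08,0.0015])

```text
time_s: 6.87
ee_pos: [0.4995, -0.246, 0.145]
orientation: [[-0.446, 0.895, 0.0], [0.895, 0.446, 0.0], [0.0, 0.0, -1.0]]
force: [0.1, 0.1, -0.2]
grip_width: 0.06
finger_force: 0.0
```

```bash
python3 -c "
from h import *
go([.4992,-.2445,.081],116.5)"
```

```text
shift [0.0015 0.0003 0.064 ] turn -0.0004 | t 6.8667 pos [ 0.4995 -0.246   0.145 ] yaw 116.47 F [ 0.1  0.1 -0.2] w 0.06
```

Request:
send_rows(rows=[0.0015,0,0.02,0,0.0015,0,0.04,0,0.0015,0,0.055,0,0.0015,0,0.064,0,0.0015,0,0.064,0])

```text
time_s: 7.28
ee_pos: [0.4986, -0.2455, 0.0802]
orientation: [[-0.445, 0.896, -0.0], [0.896, 0.445, 0.0], [0.001, -0.0, -1.0]]
force: [-0.7, 1.0, -0.6]
grip_width: 0.0602
finger_force: 0.0
```

Request:
send_rows(rows=[0,0,0,0,0,0,0,0,0,0,0,0,0,0,0,0,0,0,0,0,0,0,0,0,0,0,0,0], gripper=0.0, squeeze=60)

```text
time_s: 7.87
ee_pos: [0.499, -0.246, 0.0819]
orientation: [[-0.444, 0.896, 0.002], [0.896, 0.444, -0.002], [-0.002, 0.001, -1.0]]
force: [0.1, 0.4, 5.9]
grip_width: 0.0224
finger_force: 59.3
```

Request:
send_rows(rows=[0,0,-0.02,0,0,0,-0.04,0,0,0,-0.065,0,0,0,-0.09,0,0,0,-0.12,0,0,0,-0.15,0,0,0,-0.16,0,0,0,-0.16,0,0,0,-0.16,0])

```text
time_s: 8.62
ee_pos: [0.4983, -0.2455, 0.2404]
orientation: [[-0.444, 0.896, 0.0], [0.896, 0.444, -0.0], [-0.0, 0.0, -1.0]]
force: [-0.1, 0.3, -1.2]
grip_width: 0.0224
finger_force: 59.0
```

```bash
python3 -c "
from h import *
go([*J(-.0,-.06),.24],85)
f=grab('scene'); p=w2px(f,[.499,-.246,.2]).astype(int); print(p)
c=f['color'][p[1]-50:p[1]+45,p[0]-60:p[0]+60]; a=cv2.resize(c,None,fx=5,fy=5,interpolation=cv2.INTER_CUBIC)
save('lift',a)
"
```

```text
shift [0.2504 0.2059 0.0004] turn 0.5478 | t 8.6167 pos [ 0.4983 -0.2455  0.2404] yaw 116.39 F [-0.1  0.3 -1.2] w 0.0224
[215 168]
```

View pics/lift.png

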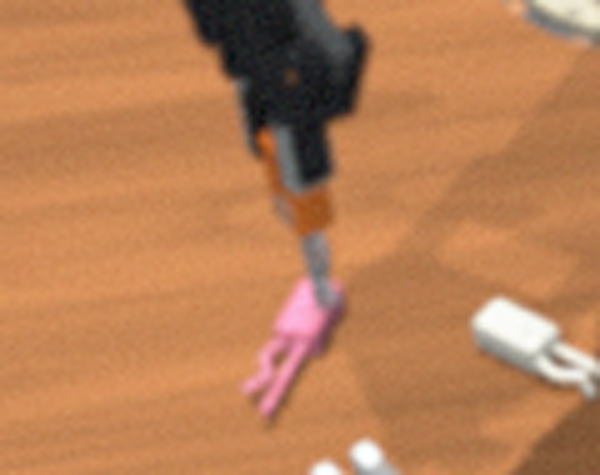

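The clip is held upright in the jaws, with the handle at (305,210) in the crop and the leg below it. This view looks along the bow, so I'll check the bow side with the wrist camera, which looks across it.

```bash
python3 -c "
from h import *
f=grab('wrist'); s=status.sense(); T=np.array(s['ee_pos']);R=np.array(s['orientation'])
for yy in(-.004,.004): print(w2px(f,T+R@[0,yy,.071]))
c=f['color'][150:300,245:395]; save('w3',cv2.resize(c,None,fx=4,fy=4,interpolation=cv2.INTER_CUBIC))
"
```

```text
[316.026519  208.2555359]
[326.99698406 208.25292416]
```

View pics/w3.png

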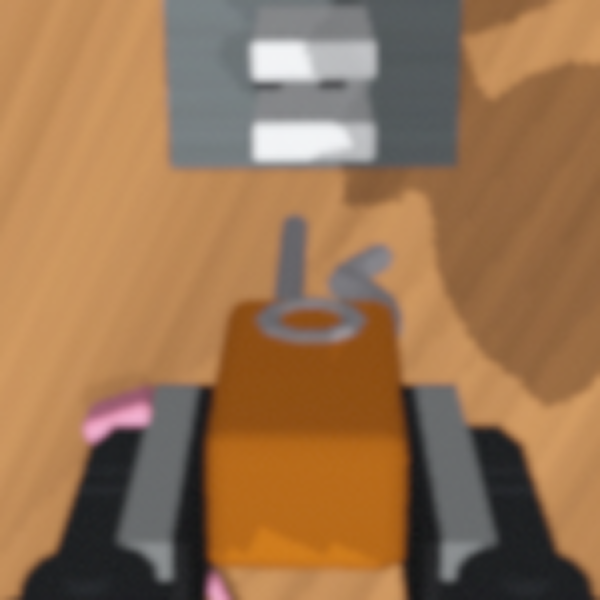

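The wrist crop shows the leg at left, its tip at full-image (318.5,204.5), and the bow on the right. So clip x lies along tool +y. I'll check tilt and offset numerically.

```bash
python3 -c "
from h import *
f=load('wrist'); s=status.sense(); T=np.array(s['ee_pos']);R=np.array(s['orientation'])
for z in(.03,.076):
  for x in (0,.002): print(z,x,w2px(f,T+R@[x,-.004,z]))
print('top face',[w2px(f,T+R@[x,y,-.022]) for x,y in((-.009,-.012),(.009,-.012),(-.009,.012),(.009,.012))])
V=cv2.cvtColor(f['color'],cv2.COLOR_RGB2HSV).astype(int)
for r in (202,204,206,208,212,216,220): print(r,V[r,308:332,1])
for r in range(256,296,4): print(r,np.where(V[r,285:360,1]>150)[0][[0,-1]]+285, V[r,321])
"
```

```text
0.03 0 [315.00137954 230.80229078]
0.03 0.002 [314.98106567 227.76339436]
0.076 0 [316.12872207 206.00769776]
0.076 0.002 [316.11502962 203.46089917]
top face [array([295.80919869, 293.70546005]), array([294.82042742, 258.96290799]), array([347.60614824, 293.69393711]), array([348.61538002, 258.95059921])]
202 [138 139 138 138 138 137 138 136 137 133 131 130 133 137 138 140 139 138
 137 136 137 137 137 139]
204 [140 139 137 138 137 137 135 122 101  72  56  63  86 115 132 137 139 137
 137 136 137 138 139 139]
206 [138 138 138 138 138 137 128 101  49  12  10  10  27  79 118 134 137 137
 138 138 138 139 140 140]
208 [138 137 138 139 138 136 122  86  29  10  10   7  27  80 119 134 137 138
 138 138 139 141 140 140]
212 [139 139 139 138 138 132 110  59  10  10  10  10  39  94 125 136 138 140
 139 140 140 140 138 135]
216 [139 139 139 139 136 123  87  31  10  12  12  10  46  99 128 137 139 139
 137 132 116  89  55  27]
220 [139 139 139 137 132 110  61  12  10  10  10  10  55 107 132 137 138 131
 108  60  16  10   8  10]
256 [296 346] [ 15 218 145]
260 [296 347] [ 15 218 174]
264 [295 347] [ 15 220 183]
268 [295 347] [ 15 219 185]
272 [296 347] [ 15 219 184]
276 [296 347] [ 15 217 183]
280 [296 346] [ 15 219 183]
284 [296 346] [ 15 222 183]
288 [296 346] [ 16 219 205]
292 [300 342] [ 15 168 185]
```

```bash
python3 -c "
from h import *
go([*J(.0026,-.045),.22],85)"
```

```text
shift [0.2614 0.2162 0.0195] turn 0.5477 | t 8.7167 pos [ 0.4979 -0.2453  0.2391] yaw 116.38 F [-0.  -0.7 -0.8] w 0.0221
```

Request:
send_rows(rows=[0.261,0.216,0.02,0.548,0.261,0.216,0.02,0.548,0.261,0.216,0.02,0.548,0.261,0.216,0.02,0.548,0.261,0.216,0.02,0.548,0.261,0.216,0.02,0.548,0.261,0.216,0.02,0.548,0.261,0.216,0.02,0.548,0.261,0.216,0.02,0.548,0.261,0.216,0.02,0.548])

```text
time_s: 9.55
ee_pos: [0.5756, 0.0882, 0.2185]
orientation: [[0.083, 0.997, -0.003], [0.997, -0.083, 0.001], [0.001, -0.003, -1.0]]
force: [-0.9, 1.3, -1.5]
grip_width: 0.0225
finger_force: 59.1
```

```bash
python3 -c "
from h import *
f=grab('wrist'); go([*J(.0026,.044),.185],85)
for z in(.075,.087): print(w2px(f,[*J(0,.044),z]),w2px(f,[*J(0,.07),z]))
p=w2px(f,[*J(0,.044),.08]).astype(int); print(p)
y0=max(0,p[1]-60);c=f['color'][y0:p[1]+90,p[0]-60:p[0]+60]; print(y0,p[0]-60); save('w4',cv2.resize(c,None,fx=4,fy=4,interpolation=cv2.INTER_CUBIC))
"
```

```text
shift [0.088  0.0004 0.0337] turn 0.0031 | t 9.6 pos [0.5755 0.0861 0.2187] yaw 85.18 F [-0.5 -0.5 -0.9] w 0.0222
[319.45769576  86.38291622] [319.54083783  53.43027148]
[319.32757204  85.99379185] [319.41037139  51.57020261]
[319  86]
26 259
```

View pics/w4.png

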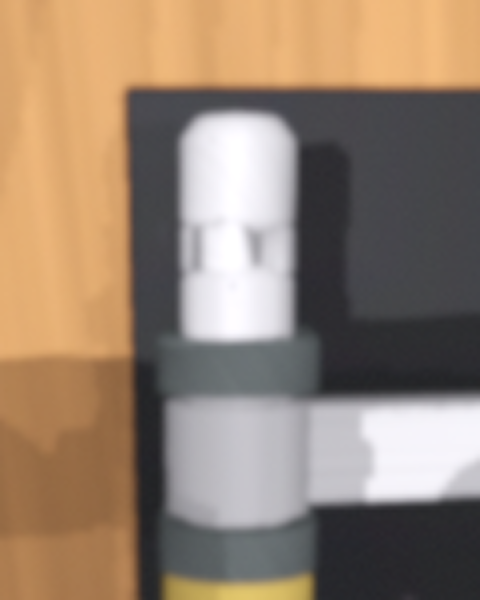

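The crop shows the pin home: the brass head sits against the ear at the bottom (238,585) and the pin's free end is at (238,112). The cross-hole band lies at rows 220–275, with marks at x 197 and 253. I've used all ten pictures, so I'll use pixel values from here.

```bash
python3 -c "
from h import *
f=load('wrist'); g=cv2.cvtColor(f['color'],cv2.COLOR_RGB2GRAY)
print('cols',np.arange(301,337))
for r in range(76,100): print(r,*g[r,301:337])
W=[ [int(round(1000*px2w(f,u,r)[2])) for u in range(303,335)] for r in (78,86,87,88,89,90)]
for w in W: print(*w)
"
```

```text
cols [301 302 303 304 305 306 307 308 309 310 311 312 313 314 315 316 317 318
 319 320 321 322 323 324 325 326 327 328 329 330 331 332 333 334 335 336]
76 69 75 105 154 190 209 220 227 232 237 241 244 247 250 253 254 255 254 251 248 245 243 240 237 233 228 221 213 203 188 165 130 84 53 47 46
77 69 74 105 153 190 210 220 228 233 237 240 244 247 250 253 254 254 254 251 248 245 243 240 236 232 227 221 213 202 188 164 127 83 52 46 46
78 69 74 105 153 190 210 221 228 233 237 240 244 247 250 253 254 254 254 251 248 245 242 239 236 232 227 221 213 202 187 162 125 80 53 46 47
79 69 75 104 152 189 209 220 227 232 236 239 242 243 246 251 254 254 252 250 247 244 240 237 235 231 226 220 212 201 185 161 122 77 51 47 46
80 70 73 99 146 183 204 215 222 228 232 235 236 236 239 245 251 251 249 247 243 240 237 234 231 228 223 217 209 198 182 156 117 75 50 46 45
81 69 71 93 135 174 195 204 211 217 223 228 229 230 235 243 249 250 246 240 234 231 229 227 225 221 216 210 203 193 177 151 110 70 50 47 47
82 69 72 92 133 170 187 189 192 204 218 227 229 233 240 247 252 252 246 234 220 214 215 215 213 211 207 
[... 2292 characters left out ...]
141 179 202 216 223 229 232 235 238 242 247 251 252 252 253 252 250 246 242 239 236 234 231 226 217 206 190 162 116 70 48 44 45
10 10 80 80 82 84 85 85 86 87 87 87 87 87 86 87 87 86 88 88 87 86 86 85 84 84 85 82 80 78 11 11
11 11 80 82 83 85 84 85 85 86 88 87 88 88 87 87 86 86 87 73 76 76 78 81 81 82 84 82 81 80 10 11
9 11 79 81 83 83 85 86 87 86 86 85 86 87 88 87 87 88 87 74 75 76 77 81 82 81 83 82 81 79 11 11
11 10 79 81 82 83 84 85 85 86 85 86 87 87 86 87 86 87 87 73 75 77 78 79 81 82 83 82 80 79 11 9
10 10 78 81 82 84 85 85 85 87 88 87 86 86 88 87 87 89 88 73 75 75 78 79 81 82 84 83 80 78 10 11
11 11 80 81 82 82 85 84 84 85 87 86 87 86 86 87 86 87 86 73 75 77 78 80 83 82 82 80 81 79 10 9
```

The depth rows show the hole clearly: z drops to 73 mm at columns 322–329, while the pin spans columns 304.5–332.5. So the hole leans about 0.53 rad towards +x, with its mouth about 6 mm off centre, at jack y of about 43. I'll hover above it and check the leg against the pin.

```bash
python3 -c "
from h import *
go([*J(.0082,.0433),.18],85)"
```

```text
shift [0.0872 0.006  0.0387] turn 0.0031 | t 9.6 pos [0.5755 0.0861 0.2187] yaw 85.18 F [-0.5 -0.5 -0.9] w 0.0222
```

Request:
send_rows(rows=[0.03,0.006,0.0,0.003,0.06,0.006,0.01,0.003,0.087,0.006,0.025,0.003,0.087,0.006,0.039,0.003,0.087,0.006,0.039,0.003,0.087,0.006,0.039,0.003,0.087,0.006,0.039,0.003])

```text
time_s: 10.18
ee_pos: [0.5899, 0.169, 0.1821]
orientation: [[0.092, 0.996, 0.001], [0.996, -0.092, -0.0], [-0.0, 0.001, -1.0]]
force: [-0.0, 0.4, -0.5]
grip_width: 0.0225
finger_force: 59.1
```

```bash
python3 -c "
from h import *
f=grab('wrist'); go([*J(.0082,.0433),.171],85)
s=status.sense(); T=np.array(s['ee_pos']);R=np.array(s['orientation'])
print('tip pred',w2px(f,T+R@[0,-.0026,.076]),'hole pred',w2px(f,[*J(-.0008,.043),.087]),'end',w2px(f,[*J(-.0008,.07),.075]))
for r in range(150,240,4):
  print(r,*[int(round(1000*px2w(f,u,r)[2])) for u in range(296,346,2)])
"
```

```text
shift [ 0.0033 -0.0017  0.0115] turn -0.0049 | t 10.2333 pos [0.59   0.1691 0.1825] yaw 84.72 F [ 0.5 -0.4 -1.4] w 0.0223
tip pred [318.06518735 206.19042366] hole pred [308.04202459 194.64273987] end [308.02533297 158.24746078]
150 10 10 9 10 10 11 10 10 10 10 11 11 10 9 10 10 11 11 11 11 9 9 10 10 10
154 10 9 10 9 11 10 12 10 10 10 11 10 9 10 10 9 11 10 10 10 10 10 10 9 11
158 11 11 9 10 10 11 67 68 10 10 10 10 11 9 11 11 9 10 11 9 11 10 10 11 12
162 79 82 82 83 83 84 83 83 84 81 83 80 78 11 11 10 10 11 10 10 10 13 10 11 10
166 83 84 85 84 86 86 87 84 86 85 83 84 82 79 11 10 11 11 9 10 11 11 11 11 11
170 83 84 86 87 86 88 87 86 87 85 84 84 83 78 8 11 9 11 11 12 11 10 10 10 10
174 82 85 87 87 86 88 88 87 87 87 85 84 82 79 11 9 11 10 11 10 10 11 11 11 12
178 83 84 86 86 86 87 86 86 86 86 85 84 82 79 9 9 10 10 9 11 11 9 10 11 10
182 83 84 86 87 86 87 87 86 87 86 85 84 82 79 11 10 11 11 10 11 10 11 11 10 11
186 82 83 85 85 87 88 88 87 87 87 85 84 81 79 10 10 8 12 9 12 9 11 10 11 12
190 81 84 86 86 87 87 88 87 74 76 81 82 83 79 12 12 12 11 11 11 11 10 10 11 11
194 83 84 86 86 87 87 86 8
[... 344 characters left out ...]
74 73 10 10 11 332 10 10 10 9
214 83 85 85 87 87 88 87 87 87 86 129 129 128 84 332 84 82 11 10 129 128 128 126 125 10
218 91 91 92 92 92 92 92 91 91 132 137 138 135 89 88 85 136 332 137 134 132 129 54 55 55
222 90 92 92 92 92 94 91 95 93 141 142 144 141 89 87 86 138 139 139 142 142 332 142 64 64
226 91 91 91 92 165 165 165 167 166 169 168 167 165 164 166 166 167 167 167 166 167 167 164 163 149
230 90 91 91 167 170 172 172 172 172 173 170 171 170 172 171 172 170 172 172 172 171 171 172 170 154
234 88 90 90 174 176 176 176 177 177 176 176 177 177 177 178 178 178 177 176 178 177 177 177 175 172
238 87 89 176 181 181 182 181 182 181 182 181 181 181 182 181 181 181 182 181 181 182 181 181 181 179
```

```bash
python3 -c "
from h import *
f=load('wrist'); jk=lambda X:((X[:2]-JO)@EX*1e3,(X[:2]-JO)@EY*1e3)
for r in list(range(184,214)):
  print(r,*[int(round(1000*px2w(f,u,r)[2])) for u in range(307,326)])
print('tip',[np.round(jk(px2w(f,u,r,.1065)),2) for u,r in((318,203.5),(318,206))])
for u,r in((311.5,192.5),(315,192.5),(319,192.5),(323,192.5),(315,188),(315,197)): print(u,r,np.round(jk(px2w(f,u,r,.0865 if u<314 else .085 if u<319 else .082)),2))
print('edge',jk(px2w(f,323.5,180,.075)),'s',np.round(jk(np.array(status.sense()['ee_pos'])),4))
for r in (170,180): print(cv2.cvtColor(f['color'],cv2.COLOR_RGB2GRAY)[r,288:330])
"
```

```text
184 86 86 89 86 85 87 87 86 85 84 84 85 84 83 80 81 10 12 11
185 88 88 87 86 88 87 86 86 87 85 85 84 83 83 80 75 11 11 10
186 89 88 87 87 87 87 86 87 86 85 84 84 83 81 79 79 10 10 10
187 87 87 88 88 87 86 85 86 85 85 84 83 80 81 82 80 12 10 10
188 88 87 87 88 86 85 85 84 84 84 83 81 83 81 81 79 11 10 10
189 87 87 86 86 85 86 84 85 78 80 81 82 84 81 82 79 11 11 12
190 88 88 88 87 87 74 74 76 79 81 82 82 83 83 81 79 13 12 13
191 87 88 88 87 87 72 73 76 78 80 81 83 84 83 81 80 17 17 16
192 88 87 86 87 86 72 74 76 77 79 81 82 82 81 80 80 21 20 20
193 86 86 88 87 88 72 75 77 77 81 81 83 83 82 82 80 23 23 22
194 88 86 88 88 88 74 75 77 77 78 82 82 83 82 82 80 27 27 28
195 87 87 88 87 86 77 78 77 78 80 81 83 84 83 81 80 31 30 30
196 87 87 88 88 86 80 80 80 81 78 80 82 83 82 81 79 33 33 33
197 86 87 87 86 88 83 82 83 82 82 82 81 83 82 81 78 36 37 37
198 87 88 88 88 87 85 85 84 84 84 83 83 83 84 81 78 40 40 40
199 88 87 86 87 87 332 84 85 85 332 85 84 83 82 81 80 43 43 43
200 85 87 85 86 87 86 86 85 86 85 85 83 82 80 82 79 46 46 46
201 87 87 88 86 87 86 86 87 85 85 84 84 84 83 81 80 49 49 50

[... 719 characters left out ...]
80 80 79
213 88 88 86 87 87 86 86 86 125 127 127 127 127 127 124 81 80 82 81
tip [array([ 7.3, 42.1]), array([ 7.29, 40.14])]
311.5 192.5 [ 1.96 44.62]
315 192.5 [ 4.72 44.15]
319 192.5 [ 7.9  43.24]
323 192.5 [11.14 43.22]
315 188 [ 4.76 47.9 ]
315 197 [ 4.68 40.37]
edge (np.float64(11.620547274653818), np.float64(51.85799944385072)) s [ 9.834  39.9662]
[ 37  38  39  44  74 114 146 162 172 178 181 182 182 182 184 185 187 189
 191 192 191 190 188 186 184 181 179 177 175 173 170 165 161 151 128  88
  54  44  45  43  44  44]
[ 38  37  38  42  67 109 141 157 164 168 172 174 176 178 180 182 183 183
 184 185 185 185 184 183 182 181 179 177 174 170 167 162 156 149 131  93
  56  43  44  43  42  43]
```

Measured in the same view: the leg is at TCP (-2.2, -0.4) mm in jack axes, the pin centre at jack x -0.4, and the mouth at about (5.4, 43.6). I'll enter slightly to the +x side.

```bash
cat >> h.py <<'E'
def st():
    s=status.sense(); d=np.array(s['ee_pos'][:2])-JO; F=np.array(s['force'])
    print('t',round(s['time_s'],2),'jack x,y,z',(d@EX*1e3).round(2),(d@EY*1e3).round(2),round(s['ee_pos'][2]*1e3,2),'Fj',(F[:2]@EX).round(1),(F[:2]@EY).round(1),F[2].round(1),'M',np.round(s['ft_torque'],2),'w',round(s['grip_width'],4))
E
python3 -c "
from h import *
go([*J(.0080,.0440),.165],85);st()"
```

```text
shift [ 0.004  -0.0019  0.0175] turn -0.0049 | t 10.2333 pos [0.59   0.1691 0.1825] yaw 84.72 F [ 0.5 -0.4 -1.4] w 0.0223
t 10.23 jack x,y,z 9.83 39.97 182.47 Fj 0.5 -0.3 -1.4 M [-0.   -0.    0.06] w 0.0223
```

Request:
send_rows(rows=[0.004,-0.002,0,-0.005,0.004,-0.002,0.006,-0.005,0.004,-0.002,0.012,-0.005,0.004,-0.002,0.016,-0.005,0.004,-0.002,0.016,-0.005,0.004,-0.002,0.016,-0.005])

```text
time_s: 10.73
ee_pos: [0.5878, 0.1744, 0.1652]
orientation: [[0.085, 0.996, -0.001], [0.996, -0.085, -0.0], [-0.0, -0.001, -1.0]]
force: [0.1, 0.0, -0.6]
grip_width: 0.0223
finger_force: 59.1
```

```bash
python3 -c "
from h import *
go([*J(.0080,.0440),.165],85);st()"
```

```text
shift [-0.0011  0.0009  0.0002] turn 0.0017 | t 10.7333 pos [0.5878 0.1744 0.1652] yaw 85.1 F [ 0.1  0.  -0.6] w 0.0223
t 10.73 jack x,y,z 7.15 45.12 165.15 Fj 0.1 0.0 -0.6 M [ 0.02  0.04 -0.03] w 0.0223
```

Request:
send_rows(rows=[0,0,0,0,0,0,0,0,0,0,0,0])

```text
time_s: 10.98
ee_pos: [0.588, 0.1745, 0.1658]
orientation: [[0.085, 0.996, 0.0], [0.996, -0.085, 0.0], [0.0, 0.0, -1.0]]
force: [0.3, 0.2, -1.8]
grip_width: 0.0222
finger_force: 59.1
```

```bash
python3 -c "
from h import *
go([*J(.0080,.0440),.165],85);st()"
```

```text
shift [-0.0012  0.0006  0.0008] turn 0.0018 | t 10.9833 pos [0.588  0.1745 0.1658] yaw 85.1 F [ 0.3  0.2 -1.8] w 0.0222
t 10.98 jack x,y,z 7.36 45.23 165.76 Fj 0.3 0.2 -1.8 M [ 0.02 -0.06  0.  ] w 0.0222
```

Request:
send_rows(rows=[-0.0012,0.0006,0.001,0.002,-0.0012,0.0006,0.002,0.002,-0.0012,0.0006,0.003,0.002,-0.0012,0.0006,0.003,0.002])

```text
time_s: 11.32
ee_pos: [0.5883, 0.1732, 0.1622]
orientation: [[0.087, 0.996, -0.0], [0.996, -0.087, -0.0], [-0.0, -0.0, -1.0]]
force: [0.3, 0.2, -0.5]
grip_width: 0.0226
finger_force: 59.1
```

Request:
send_rows(rows=[0,0,0.0005,0,0,0,0.001,0,0,0,0.0015,0,0,0,0.0015,0])

```text
time_s: 11.65
ee_pos: [0.5883, 0.1733, 0.1609]
orientation: [[0.087, 0.996, -0.0], [0.996, -0.087, 0.0], [-0.0, -0.0, -1.0]]
force: [-0.9, -0.3, -0.2]
grip_width: 0.0224
finger_force: 59.1
```

```bash
python3 -c "
from h import *
st()"
```

```text
t 11.65 jack x,y,z 7.81 44.02 160.92 Fj -0.8 -0.4 -0.2 M [ 0.02 -0.   -0.01] w 0.0224
```

Request:
send_rows(rows=[0,0,0.0005,0,0,0,0.001,0,0,0,0.001,0])

```text
time_s: 11.9
ee_pos: [0.5883, 0.1733, 0.1599]
orientation: [[0.087, 0.996, -0.0], [0.996, -0.087, -0.0], [-0.0, -0.0, -1.0]]
force: [-0.4, 0.2, -1.3]
grip_width: 0.0225
finger_force: 59.1
```

Request:
send_rows(rows=[0,0,0.0005,0,0,0,0.001,0,0,0,0.001,0])

```text
time_s: 12.15
ee_pos: [0.5883, 0.1733, 0.1589]
orientation: [[0.087, 0.996, -0.0], [0.996, -0.087, -0.0], [-0.0, -0.0, -1.0]]
force: [-0.0, 0.0, -0.5]
grip_width: 0.0223
finger_force: 59.1
```

Request:
send_rows(rows=[0,0,0.0005,0,0,0,0.001,0,0,0,0.001,0])

```text
time_s: 12.4
ee_pos: [0.5882, 0.1733, 0.1579]
orientation: [[0.087, 0.996, -0.0], [0.996, -0.087, 0.0], [-0.0, -0.0, -1.0]]
force: [-0.4, -0.5, 0.4]
grip_width: 0.0223
finger_force: 59.2
```

```bash
python3 -c "
from h import *
st()"
```

```text
t 12.4 jack x,y,z 7.7 44.02 157.95 Fj -0.4 -0.5 0.4 M [ 0.02  0.18 -0.  ] w 0.0223
```

Request:
send_rows(rows=[0,-0.0005,0,0,0,-0.001,0,0,0,-0.001,0,0])

```text
time_s: 12.65
ee_pos: [0.5873, 0.1733, 0.158]
orientation: [[0.087, 0.996, 0.0], [0.996, -0.087, -0.0], [0.0, 0.0, -1.0]]
force: [-0.2, 0.9, -0.5]
grip_width: 0.0222
finger_force: 59.1
```

Request:
send_rows(rows=[0,-0.0005,0,0,0,-0.001,0,0,0,-0.001,0,0])

```text
time_s: 12.9
ee_pos: [0.5864, 0.1734, 0.1581]
orientation: [[0.087, 0.996, 0.0], [0.996, -0.087, 0.0], [0.0, 0.0, -1.0]]
force: [0.1, -0.8, -1.0]
grip_width: 0.0227
finger_force: 59.1
```

```bash
python3 -c "
from h import *
st()"
```

```text
t 12.9 jack x,y,z 5.88 44.01 158.09 Fj 0.2 -0.8 -1.0 M [ 0.03 -0.14 -0.07] w 0.0227
```

Request:
send_rows(rows=[0,-0.0005,0,0,0,-0.001,0,0,0,-0.001,0,0])

```text
time_s: 13.15
ee_pos: [0.5857, 0.1735, 0.1582]
orientation: [[0.087, 0.996, 0.001], [0.996, -0.087, -0.0], [0.0, 0.001, -1.0]]
force: [2.2, 0.1, -0.5]
grip_width: 0.0225
finger_force: 59.1
```

Request:
send_rows(rows=[0,-0.0005,0,0,0,-0.001,0,0,0,-0.001,0,0])

```text
time_s: 13.4
ee_pos: [0.5849, 0.1735, 0.1582]
orientation: [[0.087, 0.996, 0.002], [0.996, -0.087, -0.0], [0.0, 0.002, -1.0]]
force: [4.9, -0.1, -2.3]
grip_width: 0.0223
finger_force: 59.1
```

```bash
python3 -c "
from h import *
st()"
```

```text
t 13.4 jack x,y,z 4.42 43.99 158.21 Fj 4.9 0.3 -2.3 M [-0.11 -1.15 -0.  ] w 0.0223
```

Request:
send_rows(rows=[0,-0.0005,0.0003,0,0,-0.001,0.0005,0,0,-0.001,0.0005,0])

```text
time_s: 13.65
ee_pos: [0.584, 0.1736, 0.1581]
orientation: [[0.087, 0.996, 0.002], [0.996, -0.087, 0.0], [0.0, 0.002, -1.0]]
force: [4.4, -1.1, 0.6]
grip_width: 0.0222
finger_force: 59.5
```

Request:
send_rows(rows=[0,-0.0005,0.0003,0,0,-0.001,0.0005,0,0,-0.001,0.0005,0])

```text
time_s: 13.9
ee_pos: [0.583, 0.1738, 0.1578]
orientation: [[0.087, 0.996, 0.002], [0.996, -0.087, 0.0], [0.0, 0.002, -1.0]]
force: [5.3, 0.3, 2.8]
grip_width: 0.0223
finger_force: 59.7
```

```bash
python3 -c "
from h import *
st()"
```

```text
t 13.9 jack x,y,z 2.51 44.04 157.79 Fj 5.3 0.8 2.8 M [-0.18 -1.27 -0.01] w 0.0223
```

Request:
send_rows(rows=[0,-0.0005,0,0,0,-0.001,0,0,0,-0.001,0,0])

```text
time_s: 14.15
ee_pos: [0.5818, 0.1739, 0.1576]
orientation: [[0.087, 0.996, 0.002], [0.996, -0.087, 0.0], [0.0, 0.002, -1.0]]
force: [5.2, -0.1, 1.3]
grip_width: 0.0224
finger_force: 59.7
```

Request:
send_rows(rows=[0,0,0.0005,0,0,0,0.001,0,0,0,0.001,0])

```text
time_s: 14.4
ee_pos: [0.5814, 0.1739, 0.156]
orientation: [[0.087, 0.996, 0.0], [0.996, -0.087, 0.0], [0.0, 0.0, -1.0]]
force: [4.0, -0.5, 0.8]
grip_width: 0.0226
finger_force: 59.6
```

```bash
python3 -c "
from h import *
st()"
```

```text
t 14.4 jack x,y,z 0.91 44.01 155.97 Fj 4.0 -0.1 0.8 M [-0.09 -1.2   0.03] w 0.0226
```

Request:
send_rows(rows=[0,0,0.0005,0,0,0,0.001,0,0,0,0.0015,0,0,0,0.0015,0])

```text
time_s: 14.73
ee_pos: [0.5813, 0.1739, 0.1543]
orientation: [[0.087, 0.996, -0.0], [0.996, -0.087, -0.0], [-0.0, -0.0, -1.0]]
force: [5.1, -0.7, 0.4]
grip_width: 0.0224
finger_force: 59.6
```

Request:
send_rows(rows=[0,-0.0005,0.0005,0,0,-0.0005,0.001,0,0,-0.0005,0.0015,0,0,-0.0005,0.0015,0])

```text
time_s: 15.07
ee_pos: [0.5808, 0.1739, 0.1529]
orientation: [[0.087, 0.996, -0.0], [0.996, -0.087, -0.0], [-0.0, -0.0, -1.0]]
force: [4.7, -0.6, 1.0]
grip_width: 0.0223
finger_force: 59.6
```

```bash
python3 -c "
from h import *
st()"
```

```text
t 15.07 jack x,y,z 0.28 43.99 152.86 Fj 4.7 -0.2 1.0 M [-0.06 -1.16  0.01] w 0.0223
```

Request:
send_rows(rows=[0,0,0.001,0,0,0,0.002,0,0,0,0.003,0,0,0,0.003,0])

```text
time_s: 15.4
ee_pos: [0.5808, 0.1739, 0.1497]
orientation: [[0.087, 0.996, -0.0], [0.996, -0.087, -0.0], [-0.0, -0.0, -1.0]]
force: [5.1, -1.9, -0.5]
grip_width: 0.0221
finger_force: 59.3
```

```bash
python3 -c "
from h import *
st()"
```

```text
t 15.4 jack x,y,z 0.28 44.0 149.66 Fj 5.2 -1.4 -0.5 M [-0.08 -1.19  0.  ] w 0.0221
```

Request:
send_rows(rows=[0,0.0003,0.001,0,0,0.0005,0.002,0,0,0.0005,0.003,0,0,0.0005,0.004,0,0,0.0005,0.004,0])

```text
time_s: 15.82
ee_pos: [0.5812, 0.1739, 0.1456]
orientation: [[0.087, 0.996, -0.001], [0.996, -0.087, -0.0], [-0.0, -0.001, -1.0]]
force: [3.9, 0.2, -1.4]
grip_width: 0.0222
finger_force: 59.2
```

```bash
python3 -c "
from h import *
st()"
```

```text
t 15.82 jack x,y,z 0.63 43.99 145.61 Fj 3.9 0.6 -1.4 M [-0.09 -0.85  0.05] w 0.0222
```

Request:
send_rows(rows=[0,0.0003,0.001,0,0,0.0005,0.002,0,0,0.0005,0.003,0,0,0.0005,0.004,0,0,0.0005,0.004,0])

```text
time_s: 16.23
ee_pos: [0.5816, 0.1738, 0.1416]
orientation: [[0.087, 0.996, -0.001], [0.996, -0.087, -0.0], [-0.0, -0.001, -1.0]]
force: [2.3, 0.3, -1.9]
grip_width: 0.0226
finger_force: 59.3
```

```bash
python3 -c "
from h import *
st()"
```

```text
t 16.23 jack x,y,z 1.05 43.98 141.58 Fj 2.3 0.5 -1.9 M [-0.04 -0.49 -0.02] w 0.0226
```

Request:
send_rows(rows=[0,0.0003,0.001,0,0,0.0006,0.002,0,0,0.0006,0.003,0,0,0.0006,0.004,0,0,0.0006,0.004,0])

```text
time_s: 16.65
ee_pos: [0.5821, 0.1738, 0.1377]
orientation: [[0.087, 0.996, -0.001], [0.996, -0.087, -0.0], [-0.0, -0.001, -1.0]]
force: [-0.0, 0.4, -0.3]
grip_width: 0.022
finger_force: 59.3
```

```bash
python3 -c "
from h import *
st()"
```

```text
t 16.65 jack x,y,z 1.55 44.02 137.68 Fj -0.0 0.3 -0.3 M [ 0.02  0.18 -0.01] w 0.022
```

Request:
send_rows(rows=[0,0,0.001,0,0,0,0.002,0,0,0,0.003,0,0,0,0.004,0,0,0,0.005,0,0,0,0.005,0], squeeze=80)

```text
time_s: 17.15
ee_pos: [0.5825, 0.1739, 0.1336]
orientation: [[0.087, 0.996, 0.001], [0.996, -0.087, 0.0], [0.0, 0.001, -1.0]]
force: [-1.6, -0.9, 4.1]
grip_width: 0.0215
finger_force: 83.7
```

```bash
python3 -c "
from h import *
st()"
```

```text
t 17.15 jack x,y,z 1.98 44.11 133.61 Fj -1.5 -1.1 4.1 M [ 0.09  0.37 -0.01] w 0.0215
```

Request:
send_rows(rows=[0,0,0.001,0,0,0,0.002,0,0,0,0.003,0,0,0,0.004,0,0,0,0.004,0])

```text
time_s: 17.57
ee_pos: [0.5826, 0.1739, 0.1298]
orientation: [[0.087, 0.996, 0.001], [0.996, -0.087, 0.0], [0.0, 0.001, -1.0]]
force: [-1.9, -0.1, 5.4]
grip_width: 0.0216
finger_force: 83.8
```

```bash
python3 -c "
from h import *
st()"
```

```text
t 17.57 jack x,y,z 2.07 44.14 129.81 Fj -1.8 -0.3 5.4 M [ 0.05  0.32 -0.02] w 0.0216
```

Request:
send_rows(rows=[0,0,0.001,0,0,0,0.002,0,0,0,0.003,0,0,0,0.004,0,0,0,0.004,0])

```text
time_s: 17.98
ee_pos: [0.5829, 0.1738, 0.1258]
orientation: [[0.087, 0.996, 0.002], [0.996, -0.087, 0.0], [0.0, 0.002, -1.0]]
force: [0.5, -0.8, 3.7]
grip_width: 0.0222
finger_force: 83.6
```

Request:
send_rows(rows=[0,0,0.001,0,0,0,0.002,0,0,0,0.003,0,0,0,0.003,0])

```text
time_s: 18.32
ee_pos: [0.5831, 0.1738, 0.1228]
orientation: [[0.087, 0.996, 0.002], [0.996, -0.087, 0.0], [0.0, 0.002, -1.0]]
force: [0.9, 0.9, 3.0]
grip_width: 0.022
finger_force: 83.6
```

```bash
python3 -c "
from h import *
st()"
```

```text
t 18.32 jack x,y,z 2.55 44.1 122.77 Fj 0.8 0.9 3.0 M [ 0.05 -0.12 -0.01] w 0.022
```

Request:
send_rows(rows=[0,0,0.001,0,0,0,0.002,0,0,0,0.003,0,0,0,0.004,0,0,0,0.004,0])

```text
time_s: 18.73
ee_pos: [0.583, 0.1737, 0.1181]
orientation: [[0.087, 0.996, 0.002], [0.996, -0.087, 0.0], [0.0, 0.002, -1.0]]
force: [3.3, 0.8, -0.2]
grip_width: 0.0219
finger_force: 83.1
```

Request:
send_rows(rows=[0,0,0.001,0,0,0,0.002,0,0,0,0.003,0,0,0,0.004,0,0,0,0.005,0,0,0,0.005,0])

```text
time_s: 19.23
ee_pos: [0.5825, 0.1736, 0.1123]
orientation: [[0.088, 0.996, -0.001], [0.996, -0.088, -0.0], [-0.0, -0.0, -1.0]]
force: [4.7, 0.2, -5.4]
grip_width: 0.0213
finger_force: 82.6
```

```bash
python3 -c "
from h import *
st()"
```

```text
t 19.23 jack x,y,z 1.99 43.88 112.33 Fj 4.7 0.6 -5.4 M [-0.06 -0.98  0.04] w 0.0213
```

Request:
send_rows(rows=[0,0,0.0005,0,0,0,0.001,0,0,0,0.0015,0,0,0,0.002,0,0,0,0.002,0])

```text
time_s: 19.65
ee_pos: [0.5822, 0.1738, 0.1109]
orientation: [[0.087, 0.996, -0.001], [0.996, -0.087, -0.0], [-0.0, -0.001, -1.0]]
force: [2.5, -1.1, -1.9]
grip_width: 0.0223
finger_force: 82.9
```

Request:
send_rows(rows=[0,0,0.0005,0,0,0,0.001,0,0,0,0.001,0])

```text
time_s: 19.9
ee_pos: [0.5819, 0.1739, 0.1098]
orientation: [[0.087, 0.996, -0.002], [0.996, -0.087, 0.0], [-0.0, -0.002, -1.0]]
force: [-0.6, -0.3, -0.6]
grip_width: 0.0219
finger_force: 83.0
```

```bash
python3 -c "
from h import *
st()"
```

```text
t 19.9 jack x,y,z 1.35 44.04 109.79 Fj -0.5 -0.4 -0.6 M [ 0.01 -0.05 -0.08] w 0.0219
```

Request:
send_rows(rows=[0,0,0.0005,0,0,0,0.0005,0,0,0,0.0005,0])

```text
time_s: 20.15
ee_pos: [0.5822, 0.1738, 0.1095]
orientation: [[0.087, 0.996, -0.001], [0.996, -0.087, 0.0], [-0.0, -0.001, -1.0]]
force: [0.2, -0.3, -0.1]
grip_width: 0.022
finger_force: 83.0
```

Request:
send_rows(rows=[0,0,0.0005,0,0,0,0.0005,0,0,0,0.0005,0])

```text
time_s: 20.4
ee_pos: [0.5824, 0.1738, 0.109]
orientation: [[0.087, 0.996, -0.0], [0.996, -0.087, 0.0], [-0.0, -0.0, -1.0]]
force: [-1.3, -0.2, -0.2]
grip_width: 0.0218
finger_force: 83.1
```

```bash
python3 -c "
from h import *
st()"
```

```text
t 20.4 jack x,y,z 1.89 44.0 109.03 Fj -1.2 -0.3 -0.2 M [ 0.04  0.06 -0.02] w 0.0218
```

Request:
send_rows(rows=[0,0,0.0005,0,0,0,0.0005,0,0,0,0.0005,0])

```text
time_s: 20.65
ee_pos: [0.5825, 0.1738, 0.1088]
orientation: [[0.087, 0.996, 0.0], [0.996, -0.087, 0.0], [0.0, 0.0, -1.0]]
force: [-1.3, -0.2, 3.2]
grip_width: 0.0217
finger_force: 83.5
```

Request:
send_rows(rows=[0,0,0.0005,0,0,0,0.0005,0,0,0,0.0005,0])

```text
time_s: 20.9
ee_pos: [0.5826, 0.1738, 0.1087]
orientation: [[0.087, 0.996, 0.001], [0.996, -0.087, 0.0], [0.0, 0.001, -1.0]]
force: [-2.1, -0.2, 5.9]
grip_width: 0.0216
finger_force: 84.0
```

```bash
python3 -c "
from h import *
st()"
```

```text
t 20.9 jack x,y,z 2.04 44.02 108.67 Fj -2.1 -0.4 5.9 M [-0.08  0.44  0.  ] w 0.0216
```

Request:
send_rows(rows=[0,0,0,0,0,0,0,0,0,0,0,0,0,0,0,0,0,0,0,0], gripper=0.05)

```text
time_s: 21.32
ee_pos: [0.5825, 0.1737, 0.1078]
orientation: [[0.087, 0.996, -0.0], [0.996, -0.087, -0.0], [-0.0, -0.0, -1.0]]
force: [-0.6, 0.7, -0.5]
grip_width: 0.0503
finger_force: 0.0
```

Request:
send_rows(rows=[0,0,-0.01,0,0,0,-0.025,0,0,0,-0.05,0,0,0,-0.08,0,0,0,-0.11,0,-0.04,0,-0.12,0,-0.08,0,-0.12,0,-0.09,0,-0.12,0,-0.09,0,-0.12,0])

```text
time_s: 22.07
ee_pos: [0.5746, 0.0817, 0.229]
orientation: [[0.091, 0.996, 0.001], [0.996, -0.091, -0.0], [-0.0, 0.001, -1.0]]
force: [0.5, -0.7, -0.3]
grip_width: 0.0498
finger_force: 0.0
```

```bash
python3 - <<'E'
from h import *
st(); f=grab('wrist'); jk=lambda X:np.round([(X[:2]-JO)@EX*1e3,(X[:2]-JO)@EY*1e3,X[2]*1e3],1)
hsv=cv2.cvtColor(f['color'],cv2.COLOR_RGB2HSV).astype(int); p=w2px(f,[*J(.004,.044),.131]).astype(int); print(p)
m=np.zeros(hsv.shape[:2],bool); m[max(0,p[1]-40):p[1]+40,p[0]-40:p[0]+40]=1
og=m&(hsv[...,0]<20)&(hsv[...,1]>150)&(hsv[...,2]>100)
W=np.array([px2w(f,u,v) for v,u in np.argwhere(og)]); t=W[(W[:,2]>.12)&(W[:,2]<.15)]
print(len(W),len(t),jk(np.median(t,0)),jk(t.min(0)),jk(t.max(0)))
y=(hsv[...,0]>18)&(hsv[...,0]<32)&(hsv[...,1]>120)&(hsv[...,2]>90); q=np.argwhere(y)[:,::-1]; q=q[(abs(q[:,0]-p[0])<40)&(q[:,1]>p[1]+40)]
print('head rows',len(q), q.min(0) if len(q) else'',q.max(0) if len(q) else '', w2px(f,[*J(0,-.036),.092]),w2px(f,[*J(0,-.026),.092]))
c=grab('scene'); h=cv2.cvtColor(c['color'],cv2.COLOR_RGB2HSV).astype(int); o=np.argwhere((h[...,0]>3)&(h[...,0]<16)&(h[...,1]>200)&(h[...,2]>120)); o=o[(abs(o[:,1]-400)<40)&(abs(o[:,0]-190)<30)]
print('scene orange',len(o),o.mean(0)[::-1] if len(o) else '',w2px(c,[*J(.004,.044),.109]))
E
```

```text
t 22.07 jack x,y,z 2.13 -48.45 228.98 Fj 0.6 -0.7 -0.3 M [ 0.03 -0.04 -0.04] w 0.0498
[323  74]
242 188 [  9.1  41.2 129.5] [ -5.6  33.2 124.6] [ 17.2  53.7 132.1]
head rows 370 [300 160] [336 172] [318.85114707 171.3076145 ] [318.78214374 160.45611019]
scene orange 37 [405.37837838 197.05405405] [404.66710401 195.11214121]
```

```bash
python3 - <<'E'
from h import *
f=load('wrist'); P=[]
for v in range(40,110):
  for u in range(285,360):
    X=px2w(f,u,v)
    if .122<X[2]<.14: d=X[:2]-JO; P.append([d@EX*1e3,d@EY*1e3,X[2]*1e3])
P=np.array(P); print(len(P),np.percentile(P,[2,50,98],axis=0).round(1))
A=np.c_[P[:,:2],np.ones(len(P))]; k=P[:,2]>128.5; c=np.linalg.lstsq(A[k],P[k,2],rcond=None)[0]; print('tilt',c.round(3)); print(cv2.minAreaRect(np.float32(P[k][:,:2])))
E
```

```text
863 [[ -5.6  35.  127.4]
 [  5.9  43.8 130.5]
 [ 17.5  52.7 132.3]]
tilt [-5.20000e-02  8.00000e-03  1.30535e+02]
((5.938203811645508, 43.832340240478516), (17.68647575378418, 23.385305404663086), 89.88238525390625)
```

```bash
python3 -c "
from plant import close_job
print(close_job())"
```

```text
the job is handed in; nothing more can be done
None
```

I pushed the locking pin home to its hard stop and put the orange-handled clip fully through the pin's cross hole, then let go and backed the arm off. I handed the job in at about 22 s; the hand-in gave no verdict. After release, the handle top measured 130.5 mm against 131 mm at home, with the clip leaning about 3° towards jack +x. Seating forces stayed under 6 N, and I did not re-check the bottle, nozzle or spanner with a final picture.

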